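Clamp the sample chamber with the recessed thumbwheel

TASK

Set the steel sample chamber flat and square in the middle of the seat of the clamp stage, between the fixed stop and the open jaw, and let go of it. Then roll the recessed thumbwheel by fingertip on its exposed rim, pressing lightly (about 10 N, never 30 N), until the jaw holds the chamber snugly against the stop with about 5 N: not loose, and not over 10 N, since its window is glass. Work the jaw only by the wheel, leave the other things where they are, and finish with the hand clear.

Things in the scene. Friction and masses are not known exactly. Their poses are not given: they have to be found in the camera images.
- stage: Clamp stage, fixed: black plate 110 (x) x 220 (y) x 12 mm high; origin under its centre, y along its length. Aluminium stop at its -y end, 60 mm wide, top at 30 mm, face at y = -80 mm. White housing at its +y end, x -27..27, y 32..104 mm, top at 54 mm, with the thumbwheel in its top. Nothing stands beside the seat on its x sides.
- seat (a point): Middle of the seat on the plate, 12 mm above the bench, at y = -50 mm of the stage (axes as the stage's): here the centre of the chamber's underside ends when against the stop. At the start the jaw leaves 77 to 84 mm free from the stop; set the chamber anywhere in it, within 8 mm of the middle across (x): the closing jaw pushes it to the stop.
- jaw: Jaw: steel bar 50 mm wide, top at 34 mm, with a dark sprung face (3 N per mm, gives 5 mm) at y = +4 mm of its frame. Its origin is the stage's when fully open; closing moves it to the stage's -y, up to 34 mm. With the 60 mm chamber on the stop the face touches at 24 mm of travel. Driven by the wheel; stays where left.
- wheel: Knurled bare thumbwheel, 48 mm diameter, 16 mm wide, axis level along the stage's x, origin at its centre, 38 mm above the bench. Rolling the rim's top towards the stop (-y) closes the jaw 0.5 mm per mm of rim. Its axle is rigid: it does not sink when pressed. Turning takes 4 N along the rim plus 0.5 N per N of clamping; holds up to 7 N of clamping by itself.
- wheel_top (a point): Topmost point of the unpressed wheel's rim, 62 mm above the bench, at y = 68 mm of the stage; fixed to the stage. The rim stands only 8 mm out of the housing's top, over 36 mm along y.
- chamber: Sample chamber, loose: plain steel block 40 (x) x 60 (y) x 24 mm high, about 0.15 kg, with a round dark-rimmed glass window 33 mm across in its top; origin at the centre of its underside. Its 60 mm length goes along the stage's y (either way round); it can be gripped across its 40 mm width.
- dish: Bystander: round white lidded dish, 62 mm across, 18 mm high, origin under its centre. It and the chamber may have swapped places.
- vial: Bystander: small glass jar 22 mm across, 45 mm high, origin under its centre.
- medium: Bystander: amber bottle 52 mm across, 110 mm high, origin under its centre.
- tipbox: Bystander: blue box 85 x 120 x 60 mm, origin under its centre.
- rack: Bystander: blue tube rack 70 x 160 mm, 82 mm high with its tubes, origin under its centre.
- cup: Bystander: clear cup 64 mm across, 70 mm high, origin under its centre.
- swab: Bystander: small flat brush 140 mm long, white handle, origin under its middle.
There are look-alikes about, which are no part of the job. Several things have the shape of the chamber; the one meant has the colours described above.

How it is judged:
On the way, in this order (a step that is already met when the one before it is completed fails the run):
1. the chamber stands released on the seat, flat and square, not yet clamped (z of chamber in the frame of seat between -0.003 and 0.003 m and x of chamber in the frame of seat between -0.01 and 0.01 m and y of chamber in the frame of seat between -0.003 and 0.03 m and angle between the y axis of chamber and the y axis of stage, either way round below 0.15 rad and contact force between the fingers and chamber below 0.1 N and contact force between jaw and chamber below 1 N), for 0.2 s.
2. the jaw, rolled by the wheel, presses the chamber against the stop (contact force between jaw and chamber above 2 N and contact force between the fingers and chamber below 0.1 N), for 0.2 s.
At the end, for the whole second after the job is handed in: The chamber lies flat on the seat against the stop (within 3 mm), within 12 mm of the middle across and square within 0.1 rad, at rest, and the jaw holds it with 2 to 10 N by itself (contact force between jaw and chamber between 2 and 10 N and z of chamber in the frame of seat between -0.003 and 0.003 m and x of chamber in the frame of seat between -0.012 and 0.012 m and y of chamber in the frame of seat between -0.003 and 0.003 m and angle between the y axis of chamber and the y axis of stage, either way round below 0.1 rad and linear speed of chamber below 0.01 m/s); the robot touches nothing.
It fails at once if the wheel is pressed with more than 30 N (contact force between the arm and wheel above 30 N).
It fails at once if the chamber is squeezed by the jaw with more than 10 N (contact force between jaw and chamber above 10 N).
It fails at once if the jaw is pushed by the hand instead of by the wheel (contact force between the arm and jaw above 2 N).
It fails at once if a bystander is shoved by more than 20 mm (distance of any of dish, vial, medium, tipbox, rack, cup, swab from where it was at the start of the episode above 0.02 m).
It also fails if it takes over 69 s, if anything falls off the work surface, if the arm or the gripper's body presses on something with over 40 N, if the wrist force passes 120 N, or if a joint passes its speed limit or range.

ROBOT

A 6-joint arm with a two-finger parallel gripper is mounted at the origin on the work surface. World frame = base frame: x ahead of the robot, y to its left, z up, the work surface at z = 0. Lengths are in m, angles in rad, forces in N, time in s.
With the tool pointing down it reaches from about 0.25 to 0.725 m from the base axis. Payload 4 kg.
Tool frame: the origin (TCP) lies on the centre line of the jaws, within the pads' length; the fingertips stand ahead of it and the grasp point (between the pads) lies 11 mm behind it (bot.tip_extent is the z of the fingertips in the tool frame, in m); z points along the fingers, y is the direction in which the jaws open and shut (so a half turn about z gives the same grasp; the last joint's range is limited). The gripper opens to 85 mm and grips with 20 to 120 N. Pads are 22 mm wide; open, the fingers measure 114 mm over their backs; the gripper's body (76 mm by 85 mm) begins 54 mm behind the grasp point. The pads swing forward as they close: fully open they stand 13 mm farther back than shut.
Start: joints at [-1.227, 0.241, 0.005, 1.335, 0, 1.571], TCP at [0.169, -0.471, 0.239] pointing down, gripper open.
Joint ranges: [-2.72, 2.72], [-1.05, 1.87], [-1.09, 1.28], [-1.99, 2.15], [-1.42, 1.44], [-3.14, 3.14]. Speed limits (rad/s): [2.79, 2.79, 3.14, 3.14, 3.14, 3.14].

INTERFACE

Orientations are given as a unit quaternion [x, y, z, w].
In Python, from workcell import bot gives the robot as it stands.
- The arm moves only by the shell command python3 -m jog 'ROWS'. ROWS is JSON, a list that holds one entry, the list of rows, each a list of 7 numbers: the shift along the world's x, y, z in m, then the turn, a rotation vector about the world's x, y, z in degrees, then the closure in counts, from 0 (fully open) to 255 (shut). In form: [[[tx, ty, tz, ax, ay, az, fingers], ...]]. A call has 1 to 10 rows; each row is the pose to reach, as a shift and turn from the pose commanded when the call began; what a row does not reach only later rows make up. A row lasts 1/12 s, in which the tool goes at most 41.7 mm and 7.16 degrees, less where a joint would pass 70% of its speed; a pose out of reach is approached as far as the arm can. A call with a gripper value outside its range is refused whole. The fingers move at their own pace and stop on an object; the grip force is fixed at half the most. Time passes only in rows, so rows that repeat a pose let the fingers close. It gives the time, the measured TCP pose, the force and the opening at its end, in the units of the state.
- bot.get_obs(): the state, without advancing time (a new reading comes with each control period).
- bot.camera(name): name is "scene" or "top" or "wrist"; returns the picture (400x640x3 uint8, blue, green, red); there is no depth.
- bot.camera_model(name): a dict with "K" (3x3 intrinsics, pixels), "k1" (the pictures are not rectified: a ray, as slopes to the right and down, at radius r is drawn at 1 + k1 r^2 times it, then the intrinsics apply), "T" (4x4, takes a point from camera to world coordinates). Camera axes: x right, y down, z forward; pixel columns grow to the right and rows downward; lengths in m; the calibration is good to about 2 mm. A picture is of the moment at which its call begins: read the wrist's pose just before it. camera_model takes no time and is no camera call; for the wrist camera it gives the pose at the moment of the call.
- bot.job_done(): hands the job in, once; it reports no verdict.
The state is a dict: "clock": time; "joint_pos": joint angles; "joint_vel": joint speeds; "tau": joint torques, N m; "eef_pos": TCP position; "tool_rot": TCP orientation; "ft_force": force on the tool from outside, world axes, zero at the start; "ft_torque": the same for the moment, N m; "grip_width": finger opening in m.
Only numpy, scipy, OpenCV 4.12 (cv2) and the standard library are available. Lean on these libraries where they do the work, as an engineer would, in place of code of your own. Each camera call takes 0.05 s, during which the arm holds its last target. There are 200 camera calls.

## Working session

There is one attempt and no reset: what is moved stays moved. The work goes in short steps, Python scripts to look and compute and a shell command to move; the robot and the scene stay as the last step left them, time stands still between calls to the robot, and variables do not carry over. Pictures are saved under pics/ and viewed, about 8 in all and at most 12, crops included, and the job is handed in when it is done.

```bash
mkdir -p pics; ls; python3 - <<'E'
from workcell import bot
import cv2,numpy as np
for n in("top","scene"):
    im=bot.camera(n);cv2.imwrite(f"pics/{n}0.png",im)
    m=bot.camera_model(n);print(n,m["K"],m["k1"],np.round(m["T"],4))
o=bot.get_obs();print(o["clock"],o["eef_pos"],o["tool_rot"],o["ft_force"],o["grip_width"],bot.tip_extent)
E
```

```text
pics
top [[477.11987101   0.         327.49183177]
 [  0.         477.11987101 207.34368602]
 [  0.           0.           1.        ]] -0.07361908771001957 [[ 0.005  -0.9897  0.1428  0.3593]
 [-0.9999 -0.0026  0.017   0.0615]
 [-0.0164 -0.1428 -0.9896  1.3838]
 [ 0.      0.      0.      1.    ]]
scene [[446.13964224   0.         318.08207693]
 [  0.         446.13964224 200.57639495]
 [  0.           0.           1.        ]] 0.03971228580859029 [[-0.6932  0.4095 -0.5931  1.1991]
 [ 0.7205  0.4168 -0.5542  0.6642]
 [ 0.0203 -0.8115 -0.584   0.6806]
 [ 0.      0.      0.      1.    ]]
0.1 [ 0.16833663 -0.4702111   0.23846829] [ 9.85262892e-01  1.71044071e-01 -1.77249848e-04 -9.63498185e-04] [ 0.13717768 -0.18130273  0.4674371 ] 0.08543958660477265 0.008
```

View pics/top0.png

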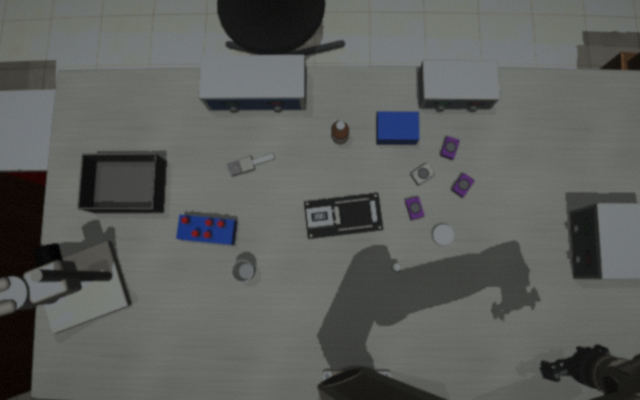

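View pics/scene0.png

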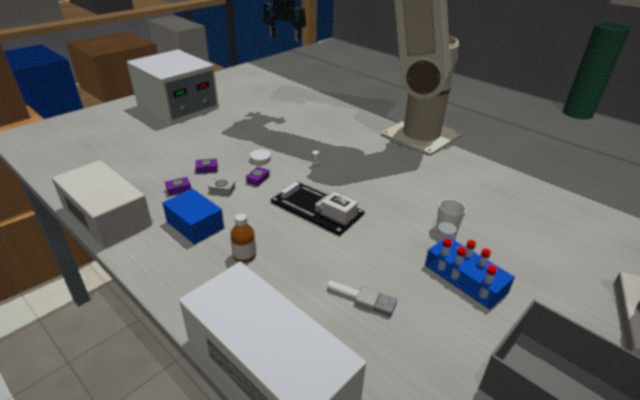

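The top view shows the steel chamber at about (423,173) beside purple look-alikes. The stage centre is at about (343,215), with its housing towards the left (+y world) and its stop at the right. In the scene view the chamber is at (222,187) and the stage at (317,207).

```bash
cat > h.py <<'E'
from workcell import bot
import cv2,numpy as np
def w(m,px,z):
    px=np.atleast_2d(np.float32(px)); K=np.array(m["K"]);d=np.array([m["k1"],0,0,0,0.])
    u=cv2.undistortPoints(px[:,None],K,d)[:,0]
    T=np.array(m["T"]);r=np.c_[u,np.ones(len(u))]@T[:3,:3].T
    return T[:3,3]+r*((z-T[2,3])/r[:,2])[:,None]
def big(mask,pt):
    n,l,s,c=cv2.connectedComponentsWithStats(mask)
    k=min((i for i in range(1,n) if s[i,4]>40),key=lambda i:np.hypot(*(c[i]-pt)))
    return cv2.findContours(np.uint8(l==k),cv2.RETR_EXTERNAL,cv2.CHAIN_APPROX_NONE)[0][0]
E
python3 - <<'E'
from h import *
im=cv2.imread("pics/top0.png");m=bot.camera_model("top");g=cv2.cvtColor(im,cv2.COLOR_BGR2GRAY)
c=big(np.uint8(g<60)*255,(343,215)); p=w(m,c[:,0],0.012)
def rep(p):
    (a,b,t)=cv2.minAreaRect(np.float32(p[:,:2]));print(np.round(a,4),np.round(b,4),t)
rep(p)
print(g[160:188,408:438])
cr=np.hstack([cv2.resize(im[185:245,295:395],None,fx=5,fy=5,interpolation=2),cv2.resize(im[150:210,395:455],None,fx=5,fy=5,interpolation=2)])
cv2.imwrite("pics/c1.png",cr)
E
```

```text
[0.5346 0.0401] [0.1092 0.2167] 7.046304702758789
[[107 111 109 111 109 110 110 110 109 109 111 109 109 109 110 108 111 111
  110 109 110 110 108 110 112 110 111 110 111 109]
 [109 110 108 108 108 112 111 110 109 108 109 109 111 111 109 111 106 107
  105 109 110 110 111 110 111 112 109 109 109 110]
 [109 109 112 110 110 109 108 109 111 113 112 110 110 108 106 101  99  98
  100 105 109 110 111 111 110 111 108 112 112 108]
 [109 110 109 108 110 110 109 109 110 112 112 108 110 103  92  89  88  93
  102 111 112 113 111 112 110 111 111 110 108 111]
 [109 109 110 110 110 110 110 110 110 108 107 106  99  91  86  83  93 101
  110 117 116 112 110 111 111 112 111 111 111 111]
 [109 110 110 109 112 112 110 112 110 109 102  95  85  81  87  97 109 115
  119 122 122 115 108 109 110 110 109 111 113 112]
 [111 110 111 110 108 110 112 108 108 101  95  83  79  87  99 106 114 117
  122 124 123 116 110 107 110 110 113 112 111 111]
 [111 109 111 111 109 111 109 104  95  86  79  82  85  89  96  96 104 111
  114 118 120 118 115 111 109 111 109 111 111 112]
 [112 112 112 111 109 107 102  94  85  80  83  84 
[... 1750 characters left out ...]
107 102  95  94  97 105
  107 110 111 113 114 112 115 113 113 113 112 113]
 [114 113 113 113 112 113 106  90  67  70  85  93  92  96  99 101 107 111
  111 111 113 115 112 113 112 114 113 114 115 112]
 [114 114 115 114 114 112 112 101  80  68  73  83  90 101 107 109 112 114
  114 112 114 114 113 114 112 113 115 113 113 113]
 [116 115 115 115 115 116 114 108  97  88  86  92 102 106 112 113 112 115
  112 113 113 112 113 113 114 113 113 112 113 114]
 [115 114 114 115 114 116 114 113 110 105 105 105 108 111 113 115 112 113
  111 113 113 112 112 113 113 112 111 113 112 112]
 [115 113 117 113 114 112 114 114 112 111 113 113 112 115 113 115 113 112
  113 114 114 113 114 112 115 111 112 111 113 113]]
```

View pics/c1.png

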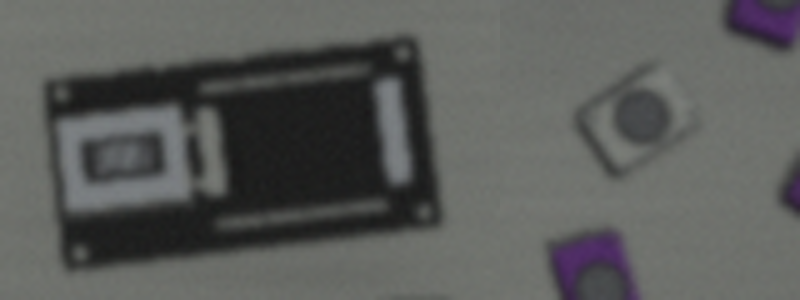

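```bash
python3 - <<'E'
from h import *
m=bot.camera_model("top");print(w(m,[423.4,173.4],.024))
m=bot.camera_model("wrist");T=np.array(m["T"]);print(m["K"],m["k1"],np.round(T,3))
a=w(m,[320,200],0.024);print(a,bot.get_obs()["eef_pos"])
E
```

```text
[[ 0.65602844 -0.19380467  0.024     ]]
[[283.92182901   0.         319.72948623]
 [  0.         283.92182901 197.8316422 ]
 [  0.           0.           1.        ]] -0.020099823519135775 [[ 0.337 -0.895 -0.291  0.243]
 [-0.941 -0.321 -0.102 -0.444]
 [-0.002  0.309 -0.951  0.372]
 [ 0.     0.     0.     1.   ]]
[[ 0.13341656 -0.4826743   0.024     ]] [ 0.16833663 -0.4702111   0.23846829]
```

```bash
python3 -m jog '[[[0.25,0.14,0,0,0,55,0],[0.25,0.14,0,0,0,55,0],[0.25,0.14,0,0,0,55,0],[0.25,0.14,0,0,0,55,0],[0.25,0.14,0,0,0,55,0],[0.25,0.14,0,0,0,55,0],[0.25,0.14,0,0,0,55,0],[0.25,0.14,0,0,0,55,0],[0.25,0.14,0,0,0,55,0]]]'
python3 -m jog '[[[0.238,0.136,-0.09,0,0,50,70],[0.238,0.136,-0.09,0,0,50,70],[0.238,0.136,-0.09,0,0,50,70],[0.238,0.136,-0.09,0,0,50,70],[0.238,0.136,-0.09,0,0,50,70],[0.238,0.136,-0.09,0,0,50,70],[0.238,0.136,-0.09,0,0,50,70],[0.238,0.136,-0.09,0,0,50,70],[0.238,0.136,-0.09,0,0,50,70]]]'
python3 - <<'E'
from h import *
from scipy.spatial.transform import Rotation as R
m=bot.camera_model("wrist");im=bot.camera("wrist");cv2.imwrite("pics/w1.png",im)
np.save("w1T.npy",m["T"])
o=bot.get_obs();print(o["clock"],o["eef_pos"],o["joint_pos"],o["grip_width"],o["ft_force"]);r=R.from_quat(o["tool_rot"]).as_matrix();print(r.round(3),np.degrees(np.arctan2(r[1,1],r[0,1])))
E
```

```text
clock: 0.85
eef_pos: [0.42, -0.329, 0.2384]
tool_rot: [0.793, 0.609, -0.0, -0.001]
ft_force: [-0.5, 0.0, -0.7]
grip_width: 0.0851
clock: 1.6
eef_pos: [0.6559, -0.194, 0.1459]
tool_rot: [0.465, 0.885, -0.001, -0.003]
ft_force: [-1.1, -0.1, -0.6]
grip_width: 0.0622
1.65 [ 0.65549968 -0.1951044   0.14765976] [-2.89004576e-01  6.61891511e-01  4.21873502e-01  1.33417797e+00
 -6.65966229e-04  6.78920055e-01] 0.061963189402869684 [-0.46595156 -0.38319621  0.59925182]
[[-0.567  0.824 -0.003]
 [ 0.824  0.567  0.   ]
 [ 0.002 -0.003 -1.   ]] 34.542237952379395
```

View pics/w1.png

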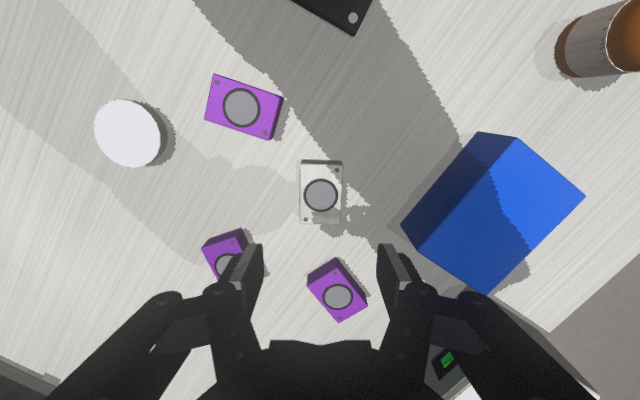

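The wrist view shows the steel chamber's window at about (320,195) and its top face at about x 300–342, y 165–224, almost square with the tool. The blue box lies to the right at (490,210), and purple look-alikes are at (338,290) and (228,262).

```bash
python3 - <<'E'
from h import *
im=cv2.imread("pics/w1.png");m=bot.camera_model("wrist");m["T"]=np.load("w1T.npy")
g=cv2.cvtColor(im,cv2.COLOR_BGR2GRAY)
def rep(mask,pt,z):
    c=big(mask,pt);p=w(m,c[:,0],z);a,b,t=cv2.minAreaRect(np.float32(p[:,:2]));print(np.round(a,4),np.round(b,4),t, len(c))
roi=np.zeros_like(g);roi[155:232,290:352]=255
rep(np.uint8(g<170)[:]*cv2.circle(np.zeros_like(g),(320,195),21,1,-1),(320,195),.024)
print(w(m,[[301,164],[342,164],[343,224],[300,224]],.024).round(4))
for p in ([301,164],[342,164],[343,224],[300,224]):pass
blue=np.uint8((im[...,0]>120)&(im[...,2]<80)&(im[...,1]<130))*255
rep(blue,(490,210),.06)
cv2.imwrite("pics/w1c.png",cv2.resize(im[150:240,275:365],None,fx=6,fy=6,interpolation=2))
E
```

```text
[ 0.658  -0.1956] [0.0329 0.0365] 62.94805145263672 107
[[ 0.6248 -0.1801  0.024 ]
 [ 0.6556 -0.1588  0.024 ]
 [ 0.6912 -0.2062  0.024 ]
 [ 0.6567 -0.2301  0.024 ]]
[ 0.788  -0.1202] [0.0837 0.1183] 0.25142577290534973 359
```

View pics/w1c.png

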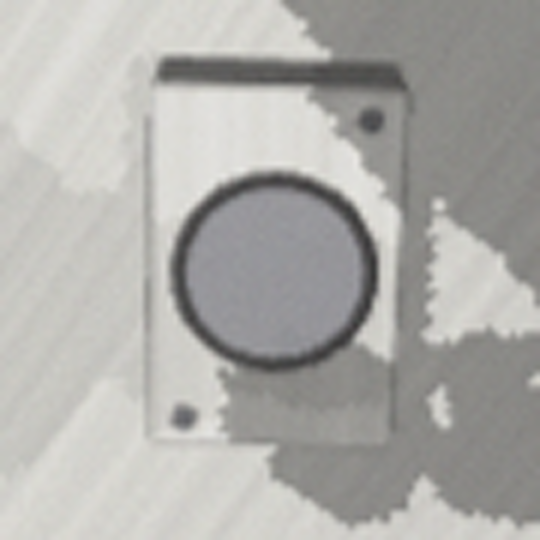

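The crop shows the top face's corners at about (155,85), (405,92), (390,440) and (148,440), with the dark front side visible above them.

```bash
python3 - <<'E'
from h import *
m=bot.camera_model("wrist");m["T"]=np.load("w1T.npy")
c=np.array([[155,85],[405,92],[390,440],[148,440]])/6+[275,150]
p=w(m,c,.024)[:,:2];print(p.round(4),p.mean(0))
for a,b in((0,3),(1,2)):
    d=p[b]-p[a];print(np.linalg.norm(d),np.degrees(np.arctan2(d[0],-d[1])))
for a,b in((0,1),(3,2)):
    d=p[b]-p[a];print(np.linalg.norm(d),np.degrees(np.arctan2(d[1],d[0])))
E
```

```text
[[ 0.6248 -0.1803]
 [ 0.6567 -0.1596]
 [ 0.6884 -0.2073]
 [ 0.656  -0.2297]] [ 0.6564679  -0.19422877]
0.058438523547521354 32.350771672368126
0.05728252703283085 33.58332448916249
0.038074810338243774 33.05448168034087
0.03933818152732157 34.73555771123025
```

```bash
python3 -m jog '[[[0.001,0,-0.03,0,0,-1,70],[0.001,0,-0.06,0,0,-1,70],[0.001,0,-0.09,0,0,-1,70],[0.001,0,-0.115,0,0,-1,70],[0.001,0,-0.128,0,0,-1,70],[0.001,0,-0.135,0,0,-1,70],[0.001,0,-0.135,0,0,-1,70]]]'
python3 -m jog '[[[0,0,0,0,0,0,255],[0,0,0,0,0,0,255],[0,0,0,0,0,0,255],[0,0,0,0,0,0,255],[0,0,0,0,0,0,255],[0,0,0,0,0,0,255]]]'
python3 -m jog '[[[0,0,0.02,0,0,0,255],[0,0,0.05,0,0,0,255],[0,0,0.08,0,0,0,255],[0,0,0.11,0,0,0,255],[0,0,0.13,0,0,0,255],[0,0,0.13,0,0,0,255]]]'
```

```text
clock: 2.23
eef_pos: [0.6554, -0.1963, 0.0137]
tool_rot: [0.474, 0.881, -0.0, -0.001]
ft_force: [-0.6, -0.6, -0.1]
grip_width: 0.0623
clock: 2.73
eef_pos: [0.659, -0.1957, 0.0172]
tool_rot: [0.472, 0.882, -0.0, 0.002]
ft_force: [-1.7, -0.7, 6.7]
grip_width: 0.038
clock: 3.23
eef_pos: [0.6608, -0.1955, 0.1512]
tool_rot: [0.472, 0.882, 0.001, 0.006]
ft_force: [0.8, 0.0, -0.2]
grip_width: 0.0385
```

```bash
python3 -m jog '[[[-0.03,0.04,0,0,0,-6,255],[-0.06,0.08,0,0,0,-12,255],[-0.09,0.12,0,0,0,-18,255],[-0.11,0.16,0,0,0,-24,255],[-0.12,0.185,0,0,0,-26.7,255],[-0.121,0.195,0,0,0,-26.7,255],[-0.121,0.195,0,0,0,-26.7,255],[-0.121,0.195,0,0,0,-26.7,255]]]'
python3 - <<'E'
from h import *
from scipy.spatial.transform import Rotation as R
m=bot.camera_model("wrist");im=bot.camera("wrist");cv2.imwrite("pics/w2.png",im)
np.save("w2T.npy",m["T"])
o=bot.get_obs();print(o["clock"],o["eef_pos"],o["joint_pos"],o["grip_width"],o["ft_force"]);r=R.from_quat(o["tool_rot"]).as_matrix();print(r.round(3),np.degrees(np.arctan2(r[1,1],r[0,1])))
E
```

```text
clock: 3.9
eef_pos: [0.5355, 0.0016, 0.1436]
tool_rot: [0.661, 0.75, -0.001, -0.0]
ft_force: [0.6, 0.1, -1.7]
grip_width: 0.0385
3.95 [0.53622047 0.00062537 0.14372591] [ 1.39761777e-03  3.71423571e-01 -6.93098070e-02  1.13063949e+00
 -4.19824642e-04  1.44872551e+00] 0.038449297362705845 [ 1.30934862 -0.49950029 -0.08061637]
[[-0.123  0.992 -0.001]
 [ 0.992  0.123 -0.   ]
 [-0.    -0.001 -1.   ]] 7.074220729020701
```

View pics/w2.png

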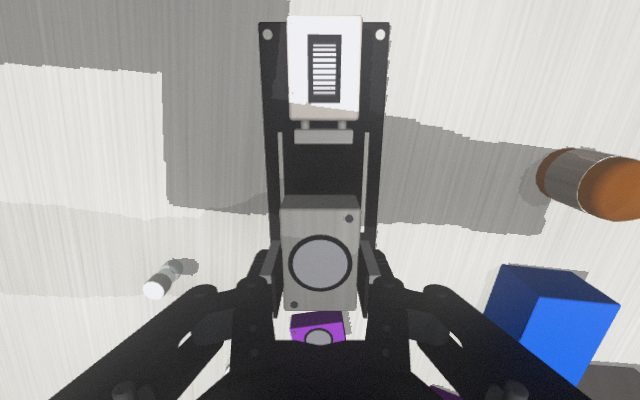

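The wrist view shows the chamber square in the fingers with its window at about (320,263). Ahead of it are the housing at x 289–361, the wheel slot at (324,69), the jaw bar at (323,137) and the plate screws at (268,34) and (381,35).

```bash
python3 - <<'E'
from h import *
im=cv2.imread("pics/w2.png");m=bot.camera_model("wrist");m["T"]=np.load("w2T.npy")
a=np.radians(7.05);ex=np.array([np.cos(a),np.sin(a)]);ey=np.array([-np.sin(a),np.cos(a)]);O=np.array([.5346,.0401])
def st(n,px,z):
    p=w(m,px,z)[:,:2];print(n,p.round(4).tolist(),"stage:",np.c_[(p-O)@ex,(p-O)@ey].round(4).tolist())
st("plate corners",[[259,23],[390,25]],.012)
st("screws",[[268,34],[381,35]],.012)
st("housing top",[[289,16],[362,16],[288,106],[360,118]],.054)
st("jaw top",[[294,130],[353,130]],.034)
st("wheel slot",[[308,35],[341,35],[308,102],[341,102]],.054)
st("window",[[320,263]],.1505)
st("chamber top",[[281,209],[359,209],[358,310],[282,308]],.1505)
p=np.array([[.53622,.0006]]);print("tcp",(p-O)@ex,(p-O)@ey)
E
```

```text
plate corners [[0.4674, 0.1388], [0.575, 0.1509]] stage: [[-0.0546, 0.1062], [0.0537, 0.105]]
screws [[0.4754, 0.1316], [0.569, 0.1426]] stage: [[-0.0476, 0.0981], [0.0467, 0.0975]]
housing top [[0.4969, 0.1363], [0.5469, 0.1426], [0.5018, 0.077], [0.5569, 0.0752]] stage: [[-0.0256, 0.1001], [0.0248, 0.1002], [-0.028, 0.0406], [0.0264, 0.0321]]
jaw top [[0.5064, 0.0582], [0.5554, 0.0644]] stage: [[-0.0258, 0.0214], [0.0237, 0.0216]]
wheel slot [[0.5113, 0.1262], [0.5343, 0.1291], [0.5164, 0.0817], [0.5408, 0.0848]] stage: [[-0.0126, 0.0883], [0.0106, 0.0884], [-0.013, 0.0435], [0.0117, 0.0436]]
window [[0.5352, 0.0046]] stage: [[-0.0037, -0.0353]]
chamber top [[0.5131, 0.0313], [0.55, 0.0359], [0.5593, -0.0216], [0.5183, -0.0255]] stage: [[-0.0224, -0.0061], [0.0148, -0.006], [0.0169, -0.0643], [-0.0242, -0.0631]]
tcp [-0.0032403] [-0.03940019]
```

```bash
python3 -m jog '[[[0.004,-0.0065,0,0,0,0,255],[0.004,-0.0065,-0.03,0,0,0,255],[0.004,-0.0065,-0.06,0,0,0,255],[0.004,-0.0065,-0.085,0,0,0,255],[0.004,-0.0065,-0.098,0,0,0,255],[0.004,-0.0065,-0.104,0,0,0,255],[0.004,-0.0065,-0.104,0,0,0,255],[0.004,-0.0065,-0.104,0,0,0,255]]]'
python3 - <<'E'
from h import *
m=bot.camera_model("wrist");im=bot.camera("wrist");cv2.imwrite("pics/w3.png",im);np.save("w3T.npy",m["T"])
cv2.imwrite("pics/s3.png",bot.camera("scene"));s=cv2.imread("pics/s3.png")[150:260,240:400]
cv2.imwrite("pics/c3.png",np.vstack([im[:,100:540],cv2.resize(s,(440,200))]))
o=bot.get_obs();print(o["clock"],o["eef_pos"],o["ft_force"],o["tool_rot"])
E
```

```text
clock: 4.62
eef_pos: [0.5414, -0.0073, 0.0404]
tool_rot: [0.663, 0.748, 0.0, 0.0]
ft_force: [-0.6, -1.4, -0.9]
grip_width: 0.0386
4.7167 [ 0.54205019 -0.00682022  0.04154646] [-0.17383756 -0.37032014 -0.96137242] [0.66294231 0.74866918 0.00088733 0.00107989]
```

View pics/c3.png

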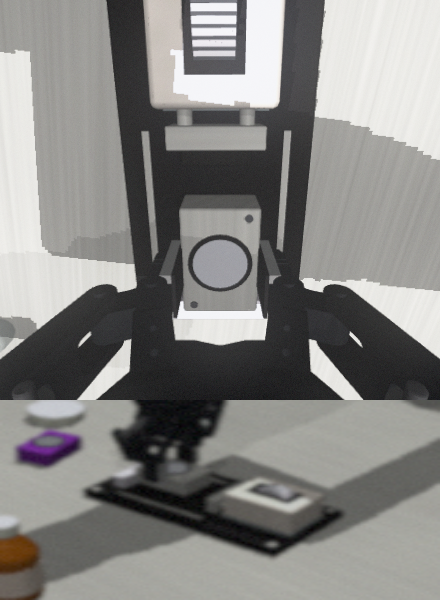

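The chamber hovers level between jaw and stop. The jaw's top edge is at crop y≈127, x 165–266, and the stop's white edge shows below the chamber at y≈315, x 173–267.

```bash
python3 - <<'E'
from h import *
m=bot.camera_model("wrist");m["T"]=np.load("w3T.npy")
a=np.radians(7.05);ex=np.array([np.cos(a),np.sin(a)]);ey=np.array([-np.sin(a),np.cos(a)]);O=np.array([.5346,.0401])
def st(n,px,z):
    p=w(m,np.array(px)+[100,0],z)[:,:2];print(n,"stage:",np.c_[(p-O)@ex,(p-O)@ey].round(4).tolist())
st("wheel slot bottom",[[184,74],[245,74]],.054)
st("housing",[[151,107],[279,107]],.054)
st("jaw top back/front",[[165,127],[266,127],[166,150],[266,150]],.034)
st("stop end",[[173,318],[267,318]],.03)
st("chamber top",[[181,209],[259,209],[261,310],[179,308]],.0483)
st("window",[[220,263]],.0483)
E
```

```text
wheel slot bottom stage: [[-0.013, 0.0432], [0.0109, 0.0431]]
housing stage: [[-0.0268, 0.0309], [0.025, 0.0307]]
jaw top back/front stage: [[-0.0254, 0.0216], [0.0232, 0.0214], [-0.0256, 0.0105], [0.0237, 0.0104]]
stop end stage: [[-0.0284, -0.0942], [0.0301, -0.0944]]
chamber top stage: [[-0.0175, -0.0152], [0.0194, -0.0153], [0.0229, -0.0731], [-0.0211, -0.0717]]
window stage: [[0.0009, -0.0443]]
```

```bash
python3 -m jog '[[[-0.001,0.001,-0.004,0,0,0,255],[-0.001,0.001,-0.008,0,0,0,255],[-0.001,0.001,-0.010,0,0,0,255],[-0.001,0.001,-0.010,0,0,0,255],[-0.001,0.001,-0.010,0,0,0,255]]]'; python3 -m jog '[[[0,0,-0.001,0,0,0,255],[0,0,-0.002,0,0,0,255],[0,0,-0.002,0,0,0,255]]]'
```

```text
clock: 5.13
eef_pos: [0.5393, -0.0051, 0.0302]
tool_rot: [0.663, 0.749, -0.0, -0.0]
ft_force: [0.8, -0.2, -1.4]
grip_width: 0.0386
clock: 5.38
eef_pos: [0.5398, -0.0051, 0.0291]
tool_rot: [0.663, 0.749, 0.0, 0.0]
ft_force: [-2.5, 1.4, 3.4]
grip_width: 0.0385
```

```bash
python3 -m jog '[[[0,0,0,0,0,0,60],[0,0,0,0,0,0,60],[0,0,0,0,0,0,60],[0,0,0,0,0,0,60]]]'; python3 -m jog '[[[0,0,0.03,0,0,0,60],[0,0,0.06,0,0,0,60],[0,0,0.09,0,0,0,60],[0,0,0.12,0,0,0,60],[0,0,0.12,0,0,0,60],[0,0,0.12,0,0,0,60]]]'
python3 - <<'E'
from h import *
m=bot.camera_model("wrist");im=bot.camera("wrist");cv2.imwrite("pics/w4.png",im);np.save("w4T.npy",m["T"])
o=bot.get_obs();print(o["clock"],o["eef_pos"],o["ft_force"],o["tool_rot"])
E
```

```text
clock: 5.72
eef_pos: [0.5397, -0.0053, 0.0283]
tool_rot: [0.663, 0.749, 0.0, 0.0]
ft_force: [0.2, -0.2, 0.2]
grip_width: 0.0653
clock: 6.22
eef_pos: [0.5413, -0.0053, 0.1505]
tool_rot: [0.663, 0.749, 0.002, 0.002]
ft_force: [-0.9, -0.5, -0.0]
grip_width: 0.0651
6.2667 [ 0.53982237 -0.00525504  0.14865702] [-0.69934281  0.02787096  0.00250488] [6.62641329e-01 7.48936599e-01 4.24485552e-04 5.08578960e-04]
```

View pics/w4.png

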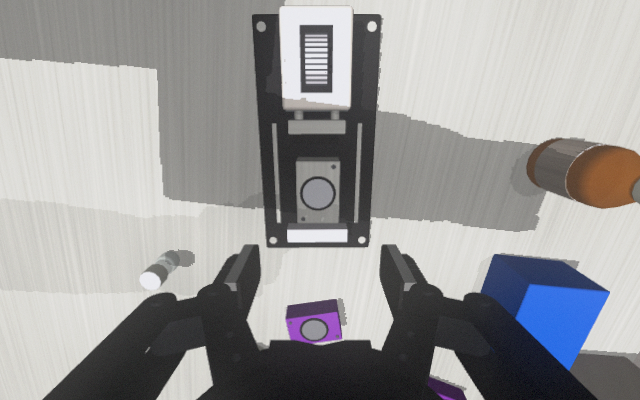

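The chamber stands released on the seat with its window at (318,193). The stop is at (317,233), the jaw at (317,127), the wheel slot at (316,58), and the screws at (261,27), (372,27), (273,240) and (361,240).

```bash
python3 - <<'E'
from h import *
m=bot.camera_model("wrist");m["T"]=np.load("w4T.npy");im=cv2.imread("pics/w4.png")
s=w(m,[[261,27],[372,27],[273,240],[361,240]],.012)[:,:2];print(s.round(4),s.mean(0))
d=(s[:2]-s[2:]).mean(0);print("yaw",np.degrees(np.arctan2(-d[0],d[1])),np.linalg.norm(d))
a=np.arctan2(-d[0],d[1]);ex=np.array([np.cos(a),np.sin(a)]);ey=np.array([-np.sin(a),np.cos(a)]);O=s.mean(0)
def st(n,px,z):
    p=w(m,np.array(px),z)[:,:2];print(n,"stage:",np.c_[(p-O)@ex,(p-O)@ey].round(4).tolist())
st("slot",[[300,25],[332,25],[300,93],[333,93]],.054)
st("jaw",[[288,121],[346,121],[288,133],[346,133]],.034)
st("stop top",[[287,225],[348,225],[287,241],[348,241]],.03)
st("window",[[318,193]],.036)
st("cham",[[297,162],[340,162],[339,222],[297,222]],.036)
print("wheel top", O+ey*.068)
cv2.imwrite("pics/c4.png",cv2.resize(im[0:250,240:395],None,fx=3,fy=2.4,interpolation=2))
E
```

```text
[[ 0.4749  0.1308]
 [ 0.5685  0.1424]
 [ 0.4995 -0.0672]
 [ 0.5922 -0.056 ]] [0.53375089 0.03751803]
yaw 6.952578395641706 0.1996408927779625
slot stage: [[-0.0116, 0.0911], [0.0113, 0.0912], [-0.0125, 0.045], [0.0127, 0.0451]]
jaw stage: [[-0.0244, 0.0233], [0.0251, 0.0233], [-0.0247, 0.0133], [0.0254, 0.0133]]
stop top stage: [[-0.0291, -0.0747], [0.0303, -0.0748], [-0.0297, -0.0919], [0.0308, -0.092]]
window stage: [[0.0011, -0.0403]]
cham stage: [[-0.0174, -0.0117], [0.0206, -0.0117], [0.021, -0.0691], [-0.0188, -0.069]]
wheel top [0.52551964 0.10501801]
```

View pics/c4.png

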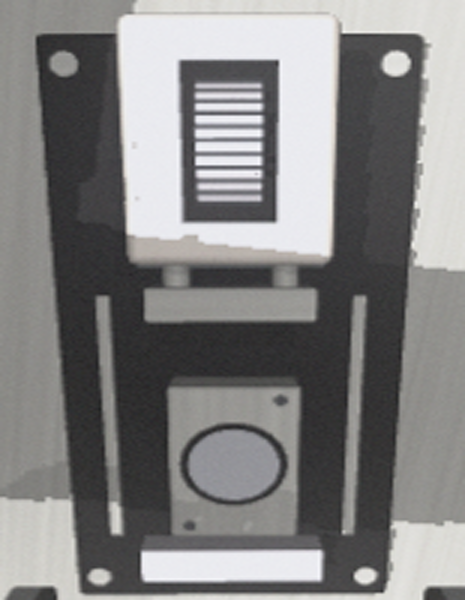

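The crop confirms the chamber is square on the seat, with clear gaps to the stop and to the jaw. The next move is to shut the fingers and go above the +y side of the wheel top.

```bash
python3 -m jog '[[[0,0.03,0,0,0,0,255],[-0.005,0.06,0,0,0,0,255],[-0.01,0.09,-0.01,0,0,0,255],[-0.015,0.115,-0.03,0,0,0,255],[-0.015,0.1197,-0.045,0,0,0,255],[-0.015,0.1197,-0.052,0,0,0,255],[-0.015,0.1197,-0.052,0,0,0,255],[-0.015,0.1197,-0.052,0,0,0,255]]]'
python3 - <<'E'
from h import *
cv2.imwrite("pics/s5.png",bot.camera("scene"));s=cv2.imread("pics/s5.png")[120:250,250:410]
m=bot.camera_model("wrist");im=bot.camera("wrist");np.save("w5T.npy",m["T"])
cv2.imwrite("pics/c5.png",np.vstack([cv2.resize(s,(440,357),interpolation=2),cv2.resize(im[180:,160:480],(440,303))[:240]]))
o=bot.get_obs();print(o["clock"],o["eef_pos"],o["ft_force"],o["tool_rot"],o["grip_width"],bot.tip_extent)
E
```

```text
clock: 6.93
eef_pos: [0.5238, 0.1137, 0.0952]
tool_rot: [0.663, 0.749, -0.001, -0.001]
ft_force: [-0.1, -1.0, 0.6]
grip_width: -0.0
7.0333 [0.52514524 0.11363488 0.09674872] [-0.43530868 -0.05333018  1.09540041] [6.63186972e-01 7.48453678e-01 2.40122001e-04 2.72465435e-04] 0.0002358585636600744 0.008
```

View pics/c5.png

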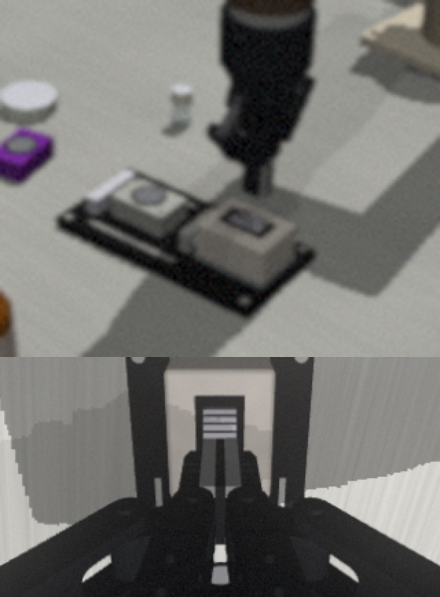

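The shut fingertips are right above the +y part of the wheel, centred across it (wrist crop at (220,450)). I'll creep down in short steps until contact.

```bash
python3 -m jog '[[[0,0,-0.005,0,0,0,255],[0,0,-0.010,0,0,0,255],[0,0,-0.010,0,0,0,255],[0,0,-0.010,0,0,0,255]]]';python3 -m jog '[[[0,0,-0.002,0,0,0,255],[0,0,-0.003,0,0,0,255],[0,0,-0.003,0,0,0,255]]]';python3 -m jog '[[[0,0,-0.002,0,0,0,255],[0,0,-0.003,0,0,0,255],[0,0,-0.003,0,0,0,255]]]'
```

```text
clock: 7.37
eef_pos: [0.5243, 0.114, 0.0861]
tool_rot: [0.663, 0.749, -0.0, -0.0]
ft_force: [-0.6, 0.2, 0.2]
grip_width: 0.0004
clock: 7.62
eef_pos: [0.5244, 0.1144, 0.0831]
tool_rot: [0.663, 0.749, -0.0, -0.0]
ft_force: [0.0, 0.0, 0.2]
grip_width: 0.0001
clock: 7.87
eef_pos: [0.5243, 0.1145, 0.08]
tool_rot: [0.663, 0.749, -0.0, -0.0]
ft_force: [0.2, -0.6, 0.2]
grip_width: -0.0002
```

```bash
python3 -m jog '[[[0,0,-0.002,0,0,0,255],[0,0,-0.004,0,0,0,255],[0,0,-0.004,0,0,0,255]]]';python3 -m jog '[[[0,0,-0.002,0,0,0,255],[0,0,-0.004,0,0,0,255],[0,0,-0.004,0,0,0,255]]]'; python3 -m jog '[[[0,0,-0.001,0,0,0,255],[0,0,-0.002,0,0,0,255],[0,0,-0.002,0,0,0,255]]]'
```

```text
clock: 8.12
eef_pos: [0.5242, 0.1144, 0.0758]
tool_rot: [0.663, 0.749, -0.0, -0.0]
ft_force: [-0.5, 0.1, 0.1]
grip_width: -0.0002
clock: 8.37
eef_pos: [0.5242, 0.1144, 0.0718]
tool_rot: [0.663, 0.749, -0.0, -0.0]
ft_force: [-0.5, 0.1, 0.2]
grip_width: 0.0
clock: 8.62
eef_pos: [0.5245, 0.1144, 0.0701]
tool_rot: [0.663, 0.749, -0.0, -0.0]
ft_force: [-0.3, -0.1, 0.3]
grip_width: -0.0
```

```bash
python3 -m jog '[[[0,0,-0.001,0,0,0,255],[0,0,-0.0015,0,0,0,255],[0,0,-0.0015,0,0,0,255]]]';python3 -m jog '[[[0,0,-0.001,0,0,0,255],[0,0,-0.0015,0,0,0,255],[0,0,-0.0015,0,0,0,255]]]'
```

```text
clock: 8.87
eef_pos: [0.5247, 0.1145, 0.0698]
tool_rot: [0.663, 0.749, 0.0, 0.0]
ft_force: [-2.4, -0.9, 5.7]
grip_width: 0.0005
clock: 9.12
eef_pos: [0.5248, 0.1145, 0.0696]
tool_rot: [0.663, 0.749, 0.001, 0.001]
ft_force: [-4.6, -1.3, 14.1]
grip_width: 0.0001
```

```bash
python3 -m jog '[[[0,-0.001,-0.0000,0,0,0,255],[0.0003,-0.0025,-0.0004,0,0,0,255],[0.0005,-0.004,-0.0004,0,0,0,255],[0.0007,-0.006,-0.0004,0,0,0,255],[0.001,-0.008,-0.0004,0,0,0,255]]]'
```

```text
clock: 9.53
eef_pos: [0.5255, 0.1082, 0.0698]
tool_rot: [0.662, 0.749, 0.002, -0.001]
ft_force: [-6.5, 2.8, 16.6]
grip_width: -0.0
```

```bash
python3 -m jog '[[[-0.0005,-0.002,0.0005,0,0,0,255],[-0.0003,-0.004,0.001,0,0,0,255],[0,-0.006,0.001,0,0,0,255],[0.0002,-0.008,0.001,0,0,0,255]]]'
python3 - <<'E'
from h import *
im=bot.camera("wrist");cv2.imwrite("pics/w6.png",im)
o=bot.get_obs();print(o["clock"],o["eef_pos"],o["ft_force"])
m=bot.camera_model("wrist");np.save("w6T.npy",m["T"])
E
```

```text
clock: 9.87
eef_pos: [0.5264, 0.1002, 0.0699]
tool_rot: [0.662, 0.749, 0.002, -0.001]
ft_force: [-3.0, 3.3, 9.4]
grip_width: 0.0
9.9167 [0.52647328 0.09973956 0.06986325] [-3.50513079  3.13973252 10.3407317 ]
```

```bash
python3 -m jog '[[[0.0002,-0.0015,0,0,0,0,255],[0.0003,-0.003,0,0,0,0,255],[0.0003,-0.003,0.006,0,0,0,255],[-0.001,0.006,0.008,0,0,0,255],[-0.002,0.014,0.008,0,0,0,255],[-0.002,0.014,0.006,0,0,0,255],[-0.002,0.014,0.001,0,0,0,255],[-0.002,0.014,-0.0002,0,0,0,255],[-0.002,0.014,-0.0002,0,0,0,255]]]'
python3 -m jog '[[[0.0002,-0.002,0,0,0,0,255],[0.0005,-0.004,0,0,0,0,255],[0.0007,-0.006,0,0,0,0,255],[0.001,-0.008,0,0,0,0,255],[0.0012,-0.010,0,0,0,0,255]]]'
```

```text
clock: 10.67
eef_pos: [0.5243, 0.1134, 0.0697]
tool_rot: [0.662, 0.749, 0.001, 0.0]
ft_force: [-4.4, 1.4, 15.2]
grip_width: 0.0002
clock: 11.08
eef_pos: [0.5254, 0.1041, 0.0698]
tool_rot: [0.662, 0.749, 0.002, -0.001]
ft_force: [-3.9, 3.1, 16.0]
grip_width: 0.0001
```

```bash
python3 -m jog '[[[0.0002,-0.002,0,0,0,0,255],[0.0005,-0.004,0,0,0,0,255],[0.0007,-0.006,0,0,0,0,255],[0.0007,-0.006,0,0,0,0,255]]]'
```

```text
clock: 11.42
eef_pos: [0.5262, 0.0978, 0.0697]
tool_rot: [0.662, 0.749, 0.002, -0.0]
ft_force: [-4.2, 2.2, 15.6]
grip_width: 0.0002
```

```bash
cat > jaw.py <<'E'
from h import *
import sys
n=sys.argv[1];m=bot.camera_model("wrist");im=bot.camera("wrist");cv2.imwrite(f"pics/{n}.png",im);np.save(n+"T.npy",m["T"])
o=bot.get_obs();print(o["clock"],o["eef_pos"],o["ft_force"])
a=np.radians(7.0);R2=np.array([[np.cos(a),-np.sin(a)],[np.sin(a),np.cos(a)]]);O=np.array([.5342,.038])
# rectified views (0.25 mm/px) of planes: jaw top .034, chamber top .036
K=np.array(m["K"]);D=np.array([m["k1"],0,0,0,0.]);T=np.linalg.inv(np.array(m["T"]))
X,Y=np.meshgrid(np.arange(-35,35,.25),np.arange(60,-110,-.25))
g=cv2.cvtColor(im,cv2.COLOR_BGR2GRAY)
P=np.c_[X.ravel(),Y.ravel()]/1000@R2.T+O
P=np.c_[P,np.full(len(P),.034)]
q=cv2.projectPoints(P,cv2.Rodrigues(T[:3,:3])[0],T[:3,3],K,D)[0].reshape(*X.shape,2).astype(np.float32)
r=cv2.remap(g,q[...,0],q[...,1],1);cv2.imwrite(f"pics/{n}r.png",r)
def edges(x0,x1):
    p=r[:,(X[0]>x0)&(X[0]<x1)].mean(1);d=cv2.GaussianBlur(np.gradient(p)[:,None],(1,9),0)[:,0]
    k=[i for i in range(2,len(d)-2) if abs(d[i])>1.5 and abs(d[i])==abs(d[i-2:i+3]).max()]
    print([(float(Y[i,0]),round(float(d[i]),1)) for i in k])
edges(-23,-21);edges(-4,4);edges(21,23)
E
python3 -m jog '[[[0,0,0.02,0,0,0,255],[0.003,-0.03,0.05,0,0,0,255],[0.008,-0.06,0.079,0,0,0,255],[0.0138,-0.09,0.079,0,0,0,255],[0.0138,-0.103,0.079,0,0,0,255],[0.0138,-0.103,0.079,0,0,0,255],[0.0138,-0.103,0.079,0,0,0,255]]]'; python3 jaw.py w7
```

```text
clock: 12.0
eef_pos: [0.5384, -0.0069, 0.1453]
tool_rot: [0.663, 0.748, -0.001, -0.001]
ft_force: [0.7, 1.1, -0.3]
grip_width: -0.0005
12.05 [ 0.5382742  -0.00617845  0.14522803] [-0.29998769  0.7877994  -0.24640414]
[(41.25, -6.9), (31.5, -7.3), (7.5, 9.9), (-4.25, -12.4), (-70.75, 4.7), (-77.75, 18.5), (-91.25, -19.7)]
[(57.25, -17.0), (55.5, 14.5), (53.5, -18.8), (46.25, 21.9), (38.5, -7.1), (32.25, -8.0), (9.5, 3.6), (7.5, 10.2), (-4.25, -12.8), (-12.25, 12.3), (-26.25, -11.9), (-29.0, 11.5), (-57.0, -10.9), (-59.0, 10.1), (-72.0, -5.1), (-77.75, 17.8), (-86.25, -18.6)]
[(33.5, -15.6), (7.5, 10.3), (-4.25, -13.1), (-70.75, 3.9), (-77.25, 15.5), (-91.0, -19.2), (-96.75, 18.9), (-99.25, -14.0)]
```

View pics/w7.png

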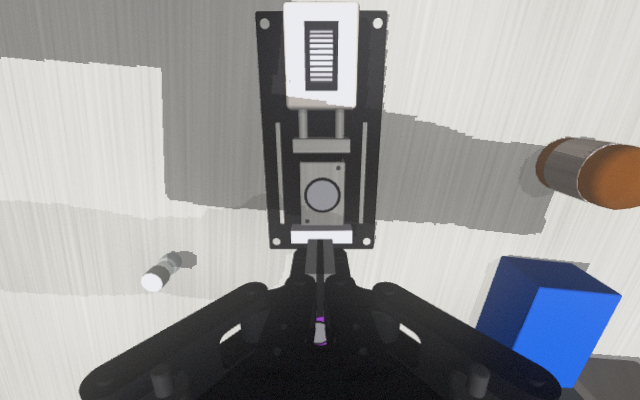

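The jaw bar has closed to y≈180 px/145 px in the picture: its top spans +7.5 to −4.25 mm in the stage frame, about 15.5 mm of travel. Its face is just reaching the chamber, and the chamber is still about 8 mm off the stop. I'll do a third stroke, 14 mm of rim.

```bash
python3 -m jog '[[[-0.005,0.035,0,0,0,0,255],[-0.01,0.07,0,0,0,0,255],[-0.0157,0.1,-0.02,0,0,0,255],[-0.0157,0.119,-0.05,0,0,0,255],[-0.0157,0.119,-0.07,0,0,0,255],[-0.0157,0.119,-0.076,0,0,0,255],[-0.0157,0.119,-0.0782,0,0,0,255],[-0.0157,0.119,-0.0782,0,0,0,255],[-0.0157,0.119,-0.0782,0,0,0,255]]]'
python3 -m jog '[[[0.0002,-0.002,0,0,0,0,255],[0.0005,-0.004,0,0,0,0,255],[0.0007,-0.006,0,0,0,0,255],[0.001,-0.008,0,0,0,0,255],[0.0012,-0.010,0,0,0,0,255],[0.0015,-0.012,0,0,0,0,255],[0.0017,-0.014,0,0,0,0,255],[0.0017,-0.014,0,0,0,0,255]]]'
```

```text
clock: 12.8
eef_pos: [0.521, 0.1158, 0.0694]
tool_rot: [0.661, 0.75, 0.0, -0.003]
ft_force: [-7.8, 6.6, 12.3]
grip_width: -0.0001
clock: 13.47
eef_pos: [0.5228, 0.1005, 0.0698]
tool_rot: [0.662, 0.75, -0.0, -0.003]
ft_force: [-8.6, 2.3, 14.6]
grip_width: -0.0001
```

```bash
python3 -m jog '[[[0,0,0.02,0,0,0,255],[0.003,-0.03,0.05,0,0,0,255],[0.008,-0.06,0.078,0,0,0,255],[0.0138,-0.09,0.0782,0,0,0,255],[0.0138,-0.103,0.0782,0,0,0,255],[0.0138,-0.103,0.0782,0,0,0,255],[0.0138,-0.103,0.0782,0,0,0,255]]]'; python3 jaw.py w8
```

```text
clock: 14.05
eef_pos: [0.5381, -0.0043, 0.1457]
tool_rot: [0.663, 0.749, -0.001, -0.001]
ft_force: [-0.3, 0.9, -1.0]
grip_width: -0.0001
14.1 [ 0.53806344 -0.00367866  0.14552785] [ 0.710852   -0.07295472  0.62471527]
[(41.25, -8.4), (32.0, -8.2), (2.0, 4.0), (-0.75, 8.7), (-12.25, -11.7), (-60.25, 1.6), (-70.5, 5.4), (-77.5, 20.4), (-91.25, -18.5)]
[(58.0, 16.3), (56.0, -16.5), (54.25, 13.8), (52.5, -17.1), (46.25, 24.3), (38.25, -7.0), (32.25, -9.1), (2.25, 3.8), (-0.5, 8.3), (-12.25, -12.8), (-20.25, 10.1), (-34.0, -11.3), (-36.75, 11.4), (-64.5, -10.9), (-66.75, 8.6), (-73.5, 9.0), (-79.75, 4.5), (-83.75, -18.7)]
[(35.5, -8.4), (32.25, -10.3), (-0.5, 9.1), (-12.0, -13.0), (-70.25, 5.5), (-77.5, 21.3), (-91.0, -18.3), (-96.5, 2.4), (-98.0, -2.8)]
```

Chamber and jaw both moved 8.0 mm together, and the bar-to-chamber spacing is unchanged at 8.0 mm. So the chamber is being pushed uncompressed and should be at or just short of the stop. A fine stroke of 3.5 mm of rim comes next.

```bash
python3 -m jog '[[[-0.005,0.035,0,0,0,0,255],[-0.01,0.07,0,0,0,0,255],[-0.0138,0.1,-0.02,0,0,0,255],[-0.0138,0.109,-0.05,0,0,0,255],[-0.0138,0.109,-0.068,0,0,0,255],[-0.0138,0.109,-0.07,0,0,0,255],[-0.0138,0.109,-0.07,0,0,0,255],[-0.0138,0.109,-0.074,0,0,0,255],[-0.0138,0.109,-0.077,0,0,0,255],[-0.0138,0.109,-0.0777,0,0,0,255]]]'
python3 -m jog '[[[0,0,0,0,0,0,255],[0.0001,-0.001,0,0,0,0,255],[0.0003,-0.002,0,0,0,0,255],[0.0004,-0.003,0,0,0,0,255],[0.0005,-0.004,0,0,0,0,255],[0.0005,-0.004,0,0,0,0,255]]]'
```

```text
clock: 14.93
eef_pos: [0.5264, 0.1046, 0.07]
tool_rot: [0.663, 0.749, 0.001, 0.001]
ft_force: [-0.6, 0.2, 3.4]
grip_width: 0.0
clock: 15.43
eef_pos: [0.5267, 0.1011, 0.07]
tool_rot: [0.663, 0.749, 0.001, 0.0]
ft_force: [-1.3, 3.3, 5.6]
grip_width: 0.0001
```

```bash
python3 -m jog '[[[0,0,-0.0008,0,0,0,255],[0.0001,-0.0007,-0.0008,0,0,0,255],[0.0001,-0.0014,-0.0008,0,0,0,255],[0.0002,-0.002,-0.0008,0,0,0,255],[0.0002,-0.002,-0.0008,0,0,0,255],[0.0002,-0.002,-0.0008,0,0,0,255]]]';  python3 -m jog '[[[0,0,0.02,0,0,0,255],[0.003,-0.03,0.05,0,0,0,255],[0.008,-0.06,0.078,0,0,0,255],[0.0135,-0.09,0.0785,0,0,0,255],[0.0135,-0.102,0.0785,0,0,0,255],[0.0135,-0.102,0.0785,0,0,0,255],[0.0135,-0.102,0.0785,0,0,0,255],[0.0135,-0.102,0.0785,0,0,0,255]]]'; python3 jaw.py w9
```

```text
clock: 15.93
eef_pos: [0.5269, 0.0998, 0.0698]
tool_rot: [0.662, 0.749, 0.002, -0.0]
ft_force: [-2.9, 5.3, 10.3]
grip_width: 0.0003
clock: 16.6
eef_pos: [0.5385, -0.0031, 0.1455]
tool_rot: [0.663, 0.749, -0.001, -0.001]
ft_force: [-0.1, -0.1, 0.2]
grip_width: 0.0001
16.65 [ 0.53863496 -0.00277147  0.14559275] [ 0.08049073  0.87537552 -0.3849209 ]
[(43.0, -8.4), (31.75, -10.3), (1.75, 4.4), (-1.0, 8.5), (-12.75, -12.4), (-70.25, 4.1), (-77.5, 20.8), (-91.0, -18.8)]
[(58.5, -16.9), (56.75, 15.8), (54.75, -14.0), (53.25, 7.2), (52.0, -17.7), (46.0, 21.4), (40.25, -7.0), (32.0, -11.4), (1.75, 4.5), (-1.0, 8.6), (-12.75, -13.3), (-20.25, 10.4), (-34.0, -11.7), (-36.75, 12.2), (-64.5, -10.8), (-67.0, 9.3), (-73.5, 8.6), (-80.25, 3.3), (-82.75, -18.9)]
[(35.25, -7.5), (32.0, -11.7), (1.5, 3.8), (-1.0, 9.5), (-12.5, -13.5), (-70.25, 4.4), (-77.5, 21.5), (-91.0, -18.3)]
```

The chamber is at the stop (its edge is unmoved at −20.25), and the jaw advanced only 0.5 mm because the lightly pressed stroke slipped. I'll refine the spacing measure to sub-pixel on the stored pictures.

```bash
cat > D.py <<'E'
import cv2,numpy as np,sys
Y=np.arange(60,-110,-.25)
for n in sys.argv[1:]:
    r=cv2.imread(f"pics/{n}r.png",0).astype(float)
    x=np.arange(-35,35,.25);p=r[:,abs(x)<14].mean(1);d=np.gradient(cv2.GaussianBlur(p[:,None],(1,5),0)[:,0])
    def e(lo,hi,s):
        m=(Y>lo)&(Y<hi);q=np.clip(s*d*m,0,None);k=q.argmax();sl=slice(k-6,k+7);return (q[sl]*Y[sl]).sum()/q[sl].sum()
    f={"w7":(-4.25,-12.25),"w8":(-12.25,-20.25)}.get(n,(-13,-20.25))
    a=e(f[0]-2,f[0]+2,-1);b=e(f[1]-2,f[1]+2,1);c=e(f[0]+9,f[0]+14,1);h=e(30,34.5,-1);st=e(-79,-75.5,1)
    print(n,"jawfront %.2f chamber %.2f D %.2f back %.2f housing %.2f back-housing %.2f stop %.2f"%(a,b,a-b,c,h,c-h,st))
E
python3 D.py w7 w8 w9
```

```text
w7 jawfront -4.23 chamber -12.42 D 8.19 back 7.34 housing 32.73 back-housing -25.38 stop -77.63
w8 jawfront -12.17 chamber -20.20 D 8.03 back -0.63 housing 32.31 back-housing -32.94 stop -76.37
w9 jawfront -12.68 chamber -20.20 D 7.52 back -1.16 housing 32.14 back-housing -33.31 stop -76.36
```

Compression is about 0.6 mm, which is about 2 N. I need about 1 mm more jaw travel, or 2 mm of rim, this time with a firmer press of about 12 N.

```bash
python3 -m jog '[[[-0.005,0.035,0,0,0,0,255],[-0.01,0.07,0,0,0,0,255],[-0.0138,0.1,-0.02,0,0,0,255],[-0.0138,0.107,-0.05,0,0,0,255],[-0.0138,0.107,-0.068,0,0,0,255],[-0.0138,0.107,-0.07,0,0,0,255],[-0.0138,0.107,-0.07,0,0,0,255],[-0.0138,0.107,-0.074,0,0,0,255],[-0.0138,0.107,-0.0775,0,0,0,255],[-0.0138,0.107,-0.0785,0,0,0,255]]]'
python3 -m jog '[[[0,0,-0.0004,0,0,0,255],[0,0,-0.0004,0,0,0,255]]]'
python3 -m jog '[[[0.0001,-0.0007,0,0,0,0,255],[0.0001,-0.0014,0,0,0,0,255],[0.0002,-0.002,0,0,0,0,255],[0.0002,-0.002,0,0,0,0,255]]]'
```

```text
clock: 17.48
eef_pos: [0.5272, 0.1036, 0.0699]
tool_rot: [0.663, 0.749, 0.001, 0.001]
ft_force: [-2.7, -0.1, 8.3]
grip_width: 0.0
clock: 17.65
eef_pos: [0.5272, 0.1036, 0.0699]
tool_rot: [0.663, 0.749, 0.002, 0.001]
ft_force: [-1.3, 1.2, 5.9]
grip_width: 0.0
clock: 17.98
eef_pos: [0.5275, 0.1026, 0.07]
tool_rot: [0.663, 0.749, 0.003, 0.0]
ft_force: [-1.6, 3.5, 6.3]
grip_width: 0.0
```

```bash
python3 -m jog '[[[0,0,-0.0011,0,0,0,255],[0,0,-0.0011,0,0,0,255],[0.0001,-0.001,-0.0011,0,0,0,255],[0.0002,-0.0015,-0.0011,0,0,0,255],[0.0002,-0.0015,-0.0011,0,0,0,255],[0.0002,-0.0015,-0.0011,0,0,0,255]]]'
```

```text
clock: 18.48
eef_pos: [0.5277, 0.1019, 0.0698]
tool_rot: [0.662, 0.749, 0.003, -0.0]
ft_force: [-3.9, 5.3, 12.1]
grip_width: 0.0001
```

```bash
python3 -m jog '[[[0.0001,-0.0007,0,0,0,0,255],[0.0001,-0.0014,0,0,0,0,255],[0.0001,-0.0014,0,0,0,0,255],[0.0001,-0.0014,0,0,0,0,255]]]'; python3 -m jog '[[[0,0,0.02,0,0,0,255],[0.003,-0.03,0.05,0,0,0,255],[0.008,-0.06,0.078,0,0,0,255],[0.0125,-0.09,0.0785,0,0,0,255],[0.0125,-0.103,0.0785,0,0,0,255],[0.0125,-0.103,0.0785,0,0,0,255],[0.0125,-0.103,0.0785,0,0,0,255],[0.0125,-0.103,0.0785,0,0,0,255]]]'; python3 jaw.py w10|head -1; python3 D.py w9 w10
```

```text
clock: 18.82
eef_pos: [0.5278, 0.1008, 0.0698]
tool_rot: [0.662, 0.749, 0.004, -0.0]
ft_force: [-3.8, 6.0, 11.5]
grip_width: -0.0003
clock: 19.48
eef_pos: [0.5381, -0.0041, 0.1446]
tool_rot: [0.663, 0.749, -0.0, -0.001]
ft_force: [0.4, -0.6, 0.1]
grip_width: -0.0
19.5333 [ 0.53814939 -0.00362758  0.14450214] [5.08016368e-01 3.68034128e-01 2.81457665e-04]
w9 jawfront -12.68 chamber -20.20 D 7.52 back -1.16 housing 32.14 back-housing -33.31 stop -76.36
w10 jawfront -13.47 chamber -19.90 D 6.44 back -2.19 housing 32.08 back-housing -34.27 stop -76.38
```

Two independent readings agree on about 5 N: 1.6–1.75 mm of face compression (4.8–5.3 N) and 6.4 N of rim force (about 4.9 N). I'll take a last look.

View pics/w10.png

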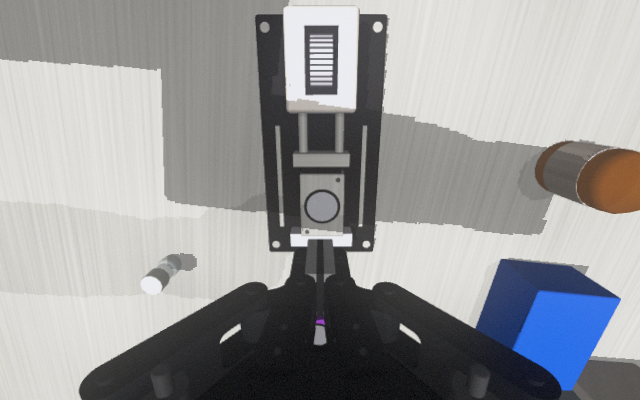

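The chamber (window at (322,207)) lies square against the stop at (321,239), with the jaw bar at (321,160) closed on it. The hand is well above and the bystanders in view are where they were. I'll raise it a little more and hand in.

```bash
python3 -m jog '[[[0,0,0.03,0,0,0,255],[0,0,0.05,0,0,0,255],[0,0,0.05,0,0,0,255],[0,0,0.05,0,0,0,255]]]'; python3 -c "
from workcell import bot
print(bot.job_done())"
```

```text
clock: 19.87
eef_pos: [0.5395, -0.0032, 0.196]
tool_rot: [0.662, 0.75, 0.001, 0.001]
ft_force: [-0.1, 0.6, 0.1]
grip_width: 0.0001
the job is handed in; nothing more can be done
None
```

I set the steel chamber on the seat, let go of it, and rolled the thumbwheel with the shut fingertips until the jaw held it against the stop with about 5 N. I handed the job in at about 20 s with the hand clear; no verdict is reported.

- **Clamping force:** two readings agree. The jaw face was compressed by about 1.6–1.75 mm (4.8–5.3 N), and the last rim force of about 6.4 N gives about 4.9 N.
- **Seating:** in the last picture the chamber lay square against the stop, and its edge had stayed put within 0.3 mm since it first reached it. When I set it down it was about 1 mm off the middle across.
- **Wheel pressing:** I pressed mostly with 10–16 N, above the suggested 10 N; the highest reading was 16.6 N, well under 30 N. One early fine stroke at about 5 N mostly slipped and had to be repeated.
- **Bystanders:** I saw no movement of those in the wrist view. I did not take new pictures of the others.

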